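# Ring the smallest and the largest desk bell at the sale table

## Robot

A 7-joint arm with a two-finger parallel gripper is mounted at the origin on the work surface. World frame = base frame: x ahead of the robot, y to its left, z up, the work surface at z = 0. Lengths are in m, angles in rad, forces in N, time in s.
With the tool pointing down it reaches from about 0.35 to 0.9 m from the base axis. Payload 8.1 kg.
Tool frame: the origin (TCP) lies at the very end of the fingers, on their centre line; the grasp point (between the pads) lies 19 mm behind it; z points along the fingers, y is the line along which they close (so a half turn about z gives the same grasp; the last joint's range is limited). The gripper opens to 92 mm and grips with 3 to 60 N. Pads are 19 mm wide; open, the fingers measure 130 mm over their backs; the gripper's body (75 mm by 190 mm) begins 47 mm behind the grasp point.
Start: joints at [-0.103, 0.434, 0.025, 1.573, -0.012, 1.134, -0.075], TCP at [0.625, -0, 0.227] pointing down, gripper open.
Joint ranges: [-2.62, 2.62], [-0.44, 2.09], [-1.27, 1.32], [0.08, 2.57], [-1.32, 4.46], [0.12, 2], [-2.74, 2.74]. Speed limits (rad/s): [2.22, 2.22, 3.01, 3.01, 3.14, 3.14, 3.14].

## Interface

Orientations are given as a rotation vector (axis times angle).
In Python, from cell import arm gives the robot as it stands.
- The arm moves only by the tool jog_arm, never from a script. Its argument "rows" is a list of rows, each a list of 3 entries, a list of its own where there are three numbers: the shift along the world's x, y, z in cm, then the turn, a rotation vector about the world's x, y, z in degrees, then the opening, from 0 (shut) to 1 (fully open). A call has 1 to 8 rows; each row is the pose to reach, as a shift and turn from the pose commanded when the call began; what a row does not reach only later rows make up. A row lasts 1/8 s, in which the tool goes at most 62.5 mm and 10.7 degrees, less where a joint would pass 70% of its speed; a pose out of reach is approached as far as the arm can. A call with a gripper value outside its range is refused whole. The fingers move at their own pace and stop on an object; "newtons" is the grip in N (left out, the last holds). Time passes only in rows, so rows that repeat a pose let the fingers close. It gives the time, the measured TCP pose, the force, the opening and the grip force at its end, in the units of the state.
- arm.observe(): the state, without advancing time (a new reading comes with each control period).
- arm.get_image(name): name is "scene" or "side" or "wrist"; returns a dict with "img" (400x640x3 uint8, red, green, blue), "depth" (400x640 float32, m along the optical axis (not along the pixel's ray), 0 where there is no reading), "fx", "fy", "cx", "cy" (pixels), "rvec" (rotation vector, rad) and "tvec" (3), from world to camera coordinates, as OpenCV has them; the wrist camera has in their place "mount" (4x4, takes a point from camera to tool coordinates, whose origin is the TCP and whose axes are the flange's). Camera axes: x right, y down, z forward; pixel columns grow to the right and rows downward; lengths in m; the calibration is good to about 2 mm. A picture is of the moment at which its call begins: read the wrist's pose just before it.
- arm.sign_off(): hands the job in; it is judged then, once.
The state is a dict: "clock": time; "joints": joint angles; "dq": joint speeds; "joint_efforts": joint torques, N m; "position": TCP position; "ee_rot": TCP orientation; "force": force on the tool from outside, world axes, zero at the start; "ft_torque": the same for the moment, N m; "width": opening from 0.0 (shut) to 1.0 (fully open); "gripper_force": force on a finger pad.
Only numpy, scipy, OpenCV 4.12 (cv2) and the standard library are available. Lean on these libraries where they do the work, as an engineer would, in place of code of your own. Each camera call takes 0.05 s, during which the arm holds its last target. There are 200 camera calls.

## Task

A buyer at the house sale wants to compare two of the three steel desk bells on the table: ring the smallest one by pressing the button on its top gently all the way down with the fingertips and letting it come up again, then ring the largest one the same way and withdraw. Do not touch the middle-sized bell, do not pick up or shove any bell, and leave the other goods as they stand.

Things in the scene. Friction and masses are not known exactly. Their poses are not given: they have to be found in the camera images.
- bell_small: the smallest of three desk bells (steel dome on a black round base, loose on the table): base 58 mm across, dome top 38 mm above the table, button top 55 mm above the table when up. Origin: centre of the underside; z up
- bell_small_top (a point): centre of the top of the smallest bell's round button (16 mm across, 6 mm thick, on a thin stem; its top is 17 mm above the dome when up); moves down with the button
- bell_small_plunger (a joint): how far the smallest bell's button is pressed down, in m: 0 up, 0.006 fully down. A spring lifts it; about 0.9 N starts it and 3.6 N holds it fully down. The bell rings at 0.0045
- bell_middle: the middle-sized of three desk bells (steel dome on a black round base, loose on the table): base 84 mm across, dome top 50 mm above the table, button top 67 mm above the table when up. Origin: centre of the underside; z up
- bell_middle_top (a point): centre of the top of the middle-sized bell's round button (16 mm across, 6 mm thick, on a thin stem; its top is 17 mm above the dome when up); moves down with the button
- bell_middle_plunger (a joint): how far the middle-sized bell's button is pressed down, in m: 0 up, 0.006 fully down. A spring lifts it; about 0.9 N starts it and 3.6 N holds it fully down. The bell rings at 0.0045
- bell_large: the largest of three desk bells (steel dome on a black round base, loose on the table): base 112 mm across, dome top 64 mm above the table, button top 81 mm above the table when up. Origin: centre of the underside; z up
- bell_large_top (a point): centre of the top of the largest bell's round button (16 mm across, 6 mm thick, on a thin stem; its top is 17 mm above the dome when up); moves down with the button
- bell_large_plunger (a joint): how far the largest bell's button is pressed down, in m: 0 up, 0.006 fully down. A spring lifts it; about 0.9 N starts it and 3.6 N holds it fully down. The bell rings at 0.0045
- candlestick: bystander: brass candlestick, foot 84 mm across, 119 mm tall; loose; origin at the centre of its underside
- mug: bystander: blue mug, 80 mm across plus handle, 90 mm tall; loose; origin at the centre of its underside
- jar: bystander: amber jar with a steel cap, 72 mm across, 95 mm tall; loose; origin at the centre of its underside
- egg_cup: bystander: white egg cup, 46 mm across, 58 mm tall; loose; origin at the centre of its underside
- bowl: bystander: white bowl, 120 mm across, 45 mm tall; loose; origin at the centre of its underside
- toy_truck: bystander: wooden toy truck, 125 mm long, 58 mm wide, 59 mm tall; loose; origin at the centre of its underside
- tea_tin: bystander: green round tin, 64 mm across, 85 mm tall; loose; origin at the centre of its underside
Not all that is in view belongs to the job. Leave any purple look-alike of the bell_large alone.

How it is judged:
By the outcome, as a careful person would: the job done as asked, in the order asked, and still so for the second after the job is handed in, with the robot touching nothing.
It also fails if it takes over 45 s, if anything falls off the work surface, if the arm or the gripper's body presses on something with over 40 N, if the wrist force passes 120 N, or if a joint passes its speed limit or range.

## Working session

There is one attempt and no reset: what is moved stays moved. The work goes in short steps, Python scripts to look and compute and a tool call to move; the robot and the scene stay as the last step left them, time stands still between calls to the robot, and variables do not carry over. Pictures are saved under pics/ and viewed, at most 10 in all, crops included, and the job is handed in when it is done.

Besides the shell and the picture viewer there is one more tool, called after "Request:" by a JSON object that holds its "api" and its "payload". jog_arm: Moves the arm, as the interface text tells. Its arguments: {"type":"object","properties":{"rows":{"type":"array","items":{"type":"array"}},"newtons":{"type":"number"}},"required":["rows"]}

```bash
mkdir -p pics
cat > h.py <<'E'
import numpy as np, cv2
from cell import arm
def cam(n):
    c=arm.get_image(n); c['R']=cv2.Rodrigues(np.array(c['rvec'],float))[0]; c['t']=np.array(c['tvec'],float).ravel(); return c
def cloud(c):
    v,u=np.mgrid[:400,:640]; d=c['depth']
    p=np.stack([(u-c['cx'])/c['fx']*d,(v-c['cy'])/c['fy']*d,d],-1)
    return (p-c['t'])@c['R']
def ray(c,u,v,z):
    d=c['R'].T@np.array([(u-c['cx'])/c['fx'],(v-c['cy'])/c['fy'],1]); o=-c['R'].T@c['t']
    return o+d*(z-o[2])/d[2]
E
python3 - <<'E'
from h import *
for n in('scene','side'):
    c=cam(n); cv2.imwrite(f'pics/{n}.png',c['img'][:,:,::-1]); np.save(n+'.npy',c,allow_pickle=True)
    print(n,-c['R'].T@c['t'])
E
```

```text
scene [1.1817146  0.4125612  1.03802389]
side [ 0.44908572 -1.05732435  0.76934083]
```

View pics/scene.png

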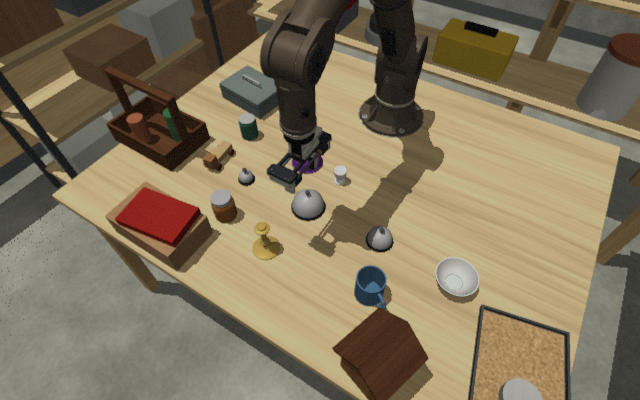

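View pics/side.png

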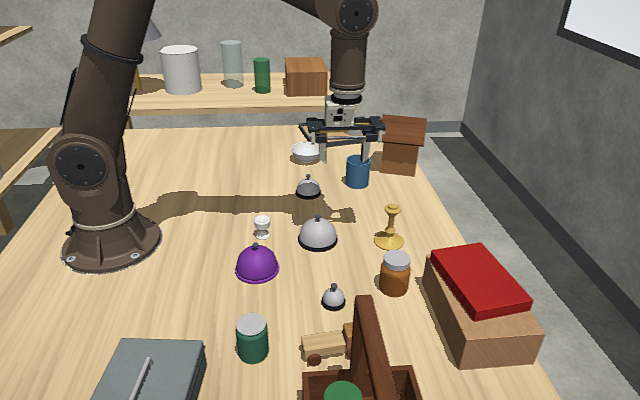

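The scene view shows steel bells at about (246,175), (308,203) and (380,237), and a purple look-alike at (308,160). In the side view the steel bells are at (333,297), (318,233) and (308,187), and the purple one is at (257,262). By size, the smallest is scene (246,175) / side (333,297) and the largest is scene (308,203) / side (318,233). The one at (380,237) is the middle bell. I'll confirm this with one enlarged crop and the measured sizes.

Run:
```python
from h import *
S=np.load('scene.npy',allow_pickle=True).item(); D=np.load('side.npy',allow_pickle=True).item()
g={'small':((246,175),(333,297),.055),'large':((308,203),(318,233),.081),'mid':((380,237),(308,187),.067)}
for k,(a,b,h) in g.items():
    for c,(u,v) in((S,a),(D,b)):
        P=cloud(c); r=np.zeros(c['depth'].shape,bool); w=26; r[v-w:v+w,u-w:u+w]=1
        m=r&(P[...,2]>.008)&(c['depth']>0)
        p0=ray(c,u,v,.03); m&=np.hypot(*(P[...,:2]-p0[:2]).transpose(2,0,1))<.07
        Q=P[m]; t=Q[Q[:,2]>h-.008]
        print(k,len(Q),'lo',Q.min(0).round(3),'hi',Q.max(0).round(3),'top',t.mean(0).round(4) if len(t) else None,len(t))
ims=[]
for c,(u,v) in((S,(246,175)),(S,(308,203)),(S,(380,237)),(D,(333,297)),(D,(318,233)),(D,(308,187))):
    ims.append(cv2.resize(c['img'][v-25:v+25,u-25:u+25,::-1],(250,250),interpolation=cv2.INTER_NEAREST))
cv2.imwrite('pics/crop.png',np.vstack([np.hstack(ims[:3]),np.hstack(ims[3:])]))
```

```text
small 173 lo [ 0.549 -0.297  0.008] hi [ 0.598 -0.248  0.057] top [ 0.5718 -0.2748  0.0522] 17
small 413 lo [ 0.543 -0.308  0.008] hi [ 0.595 -0.263  0.058] top [ 0.5695 -0.2809  0.0548] 37
large 763 lo [ 0.513 -0.076  0.008] hi [0.613 0.025 0.081] top [ 0.5593 -0.0292  0.0788] 19
large 996 lo [ 0.502 -0.092  0.008] hi [ 0.61  -0.002  0.085] top [ 0.5568 -0.0364  0.0809] 20
mid 484 lo [0.52  0.189 0.008] hi [0.594 0.265 0.069] top [0.5529 0.2255 0.0655] 23
mid 395 lo [0.512 0.18  0.008] hi [0.589 0.244 0.07 ] top [0.5506 0.2208 0.0662] 17
```

View pics/crop.png

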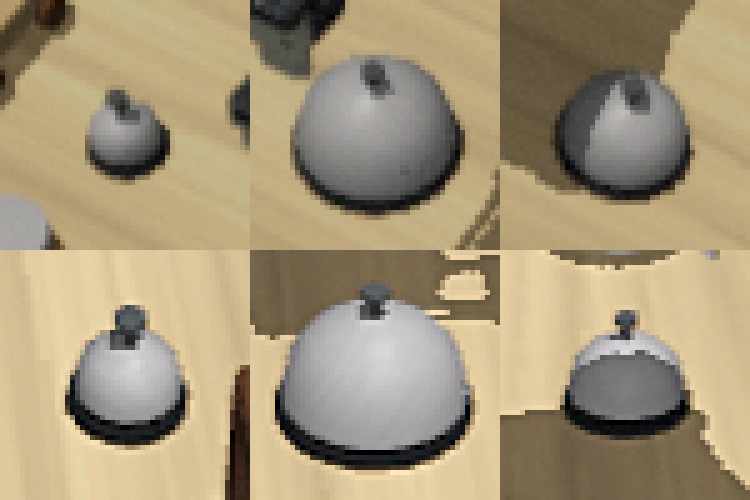

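The crop confirms the three bells: smallest (left), largest (centre) and middle (right). The measured tops are 0.055, 0.081 and 0.067 m, which matches the sizes given. Targets are small ≈ (0.570,-0.278) and large ≈ (0.558,-0.033). The first move is high, with the gripper closing on the way.

Request:
{"api": "jog_arm", "payload": {"rows": [[[-2,-6,0],[0,0,0],0],[[-4,-12,0],[0,0,0],0],[[-5,-18,0],[0,0,0],0],[[-5.5,-23,0],[0,0,0],0],[[-5.5,-27.8,0],[0,0,0],0],[[-5.5,-27.8,-4],[0,0,0],0],[[-5.5,-27.8,-7],[0,0,0],0],[[-5.5,-27.8,-7],[0,0,0],0]], "newtons": 5}}

```text
clock: 1.1
position: [0.5682, -0.2773, 0.1542]
ee_rot: [-2.218, -2.218, 0.003]
force: [-0.2, 1.0, 0.5]
width: 0.176
gripper_force: 0.0
```

Run:
```python
from h import *
import scipy.spatial.transform as T
o=arm.observe(); p=np.array(o['position']); R=T.Rotation.from_rotvec(o['ee_rot']).as_matrix()
print(o['clock'],p.round(4),R.round(2).tolist(),o['width'],o['force'])
w=arm.get_image('wrist'); cv2.imwrite('pics/w1.png',w['img'][:,:,::-1]); print(np.round(w['mount'],3).tolist())
for n,(tu,tv) in(('side',(333,287)),('scene',(244,168))):
    c=cam(n); cv2.imwrite(f'pics/{n}2.png',c['img'][:,:,::-1])
    q=cloud(c); m=(abs(q[...,0]-.57)<.035)&(abs(q[...,1]+.278)<.035)&(q[...,2]>.04)&(q[...,2]<.2)&(c['depth']>0)
    Q=q[m]; 
    for a,b in((.046,.062),(.15,.165),(.165,.185)):
        s=Q[(Q[:,2]>a)&(Q[:,2]<b)]; print(n,a,len(s),s.min(0).round(3) if len(s) else '',s.max(0).round(3) if len(s) else '',s.mean(0).round(4) if len(s) else '')
c=np.load('scene.npy',allow_pickle=True).item(); print('candle',ray(c,262,228,.119))
M=np.array(w['mount']); v,u=np.mgrid[:400,:640]; d=w['depth']
P=np.stack([(u-w['cx'])/w['fx']*d,(v-w['cy'])/w['fy']*d,d],-1)@M[:3,:3].T+M[:3,3]; P=P@R.T+p
m=(d>0)&(np.hypot(P[...,0]-.57,P[...,1]+.278)<.045)&(P[...,2]>.046)&(P[...,2]<.062)
s=P[m]; print('wrist',len(s),s.min(0),s.max(0),s.mean(0)) if len(s) else print('none')
```

```text
1.1 [ 0.5682 -0.2773  0.1542] [[0.0, 1.0, -0.01], [1.0, -0.0, 0.0], [0.0, -0.01, -1.0]] 0.17619238458342223 [-0.22350673  0.96847874  0.47815653]
[[0.001, -0.969, -0.249, 0.065], [1.0, 0.0, 0.001, -0.0], [-0.001, -0.249, 0.969, -0.158], [0.0, 0.0, 0.0, 1.0]]
side 0.046 37 [ 0.563 -0.289  0.05 ] [ 0.577 -0.271  0.059] [ 0.5695 -0.2808  0.0547]
side 0.15 24 [ 0.555 -0.29   0.156] [ 0.587 -0.272  0.165] [ 0.5714 -0.2864  0.1614]
side 0.165 141 [ 0.546 -0.292  0.165] [ 0.593 -0.267  0.185] [ 0.5703 -0.2873  0.1754]
scene 0.046 17 [ 0.565 -0.281  0.049] [ 0.58  -0.269  0.056] [ 0.5723 -0.2743  0.053 ]
scene 0.15 11 [ 0.558 -0.276  0.156] [ 0.584 -0.264  0.163] [ 0.5691 -0.2682  0.1597]
scene 0.165 65 [ 0.551 -0.288  0.165] [ 0.595 -0.263  0.185] [ 0.5755 -0.2689  0.1754]
candle [ 0.75800778 -0.04799589  0.119     ]
wrist 280 [ 0.56260814 -0.28718705  0.04972114] [ 0.57760047 -0.2718166   0.05623852] [ 0.56993624 -0.27918935  0.05443862]
```

View pics/w1.png

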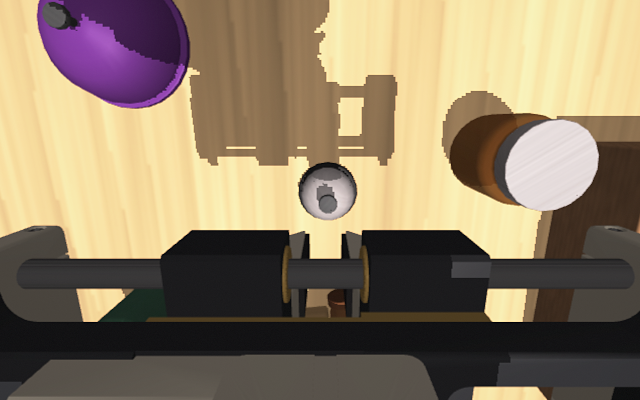

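The wrist view shows the small bell centred at (328,190), with its button at (0.570,-0.2795, top 0.055). That agrees with the other two views. The fingers are still closing, so I'll let them finish while I descend to just above the button.

Request:
{"api": "jog_arm", "payload": {"rows": [[[0.1,-0.2,0],[0,0,0],0],[[0.1,-0.2,0],[0,0,0],0],[[0.1,-0.2,-4],[0,0,0],0],[[0.1,-0.2,-7],[0,0,0],0],[[0.1,-0.2,-8.5],[0,0,0],0],[[0.1,-0.2,-8.5],[0,0,0],0],[[0.1,-0.2,-8.5],[0,0,0],0]]}}

```text
clock: 2.12
position: [0.5719, -0.2804, 0.073]
ee_rot: [2.22, 2.22, 0.001]
force: [0.3, 0.2, 0.7]
width: 0.005
gripper_force: 0.0
```

Request:
{"api": "jog_arm", "payload": {"rows": [[[-0.2,0.1,-0.8],[0,0,0],0],[[-0.2,0.1,-1.3],[0,0,0],0],[[-0.2,0.1,-1.6],[0,0,0],0],[[-0.2,0.1,-1.8],[0,0,0],0],[[-0.2,0.1,-2.0],[0,0,0],0],[[-0.2,0.1,-2.0],[0,0,0],0]]}}

```text
clock: 2.88
position: [0.5689, -0.2789, 0.0517]
ee_rot: [-2.221, -2.221, 0.0]
force: [-0.9, 0.4, 3.1]
width: 0.005
gripper_force: 1.2
```

Request:
{"api": "jog_arm", "payload": {"rows": [[[0,0,-0.1],[0,0,0],0],[[0,0,-0.2],[0,0,0],0],[[0,0,-0.3],[0,0,0],0],[[0,0,-0.3],[0,0,0],0]]}}

```text
clock: 3.38
position: [0.569, -0.279, 0.0493]
ee_rot: [2.222, 2.221, 0.0]
force: [-3.7, 1.5, 8.7]
width: 0.002
gripper_force: 4.2
```

Run:
```python
from h import *
print([np.round(arm.observe()['force'],2) for _ in range(1)])
c=cam('side'); cv2.imwrite('pics/s3.png',cv2.resize(c['img'][240:330,273:393,::-1],None,fx=5,fy=5,interpolation=cv2.INTER_NEAREST))
o=arm.observe(); print(o['clock'],o['force'],o['position'])
```

```text
[array([-3.73,  1.49,  8.75])]
3.425 [-3.82784175  0.87829417  8.28467105] [ 0.56896136 -0.27902473  0.04925444]
```

View pics/s3.png

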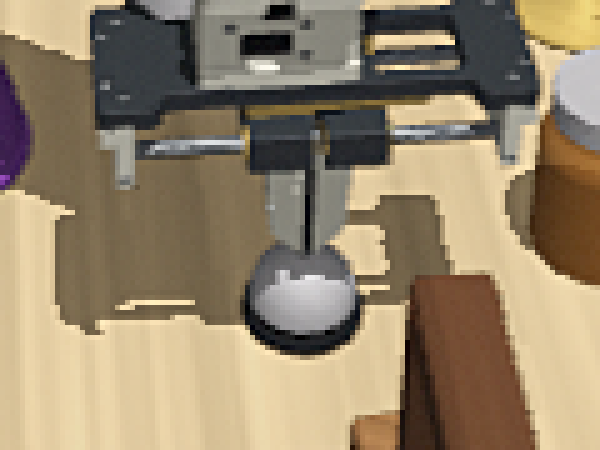

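The view shows the fingertips resting on the small bell's button, at about (310,250) in the crop. With 8.5 N of force and the tip at 0.049, the button is fully down. Next I'll lift off and move over to the largest bell.

Request:
{"api": "jog_arm", "payload": {"rows": [[[0,0,0.5],[0,0,0],0],[[0,0,2],[0,0,0],0],[[0,0,6],[0,0,0],0],[[0,0,11],[0,0,0],0],[[0,6,11],[0,0,0],0],[[-0.5,12,11],[0,0,0],0],[[-1,18,11],[0,0,0],0],[[-1,22,11],[0,0,0],0]]}}

```text
clock: 4.42
position: [0.559, -0.0558, 0.1598]
ee_rot: [2.219, 2.224, 0.002]
force: [1.2, -0.1, 0.4]
width: 0.004
gripper_force: 0.0
```

Request:
{"api": "jog_arm", "payload": {"rows": [[[0,2.5,0],[0,0,0],0],[[0,2.5,0],[0,0,0],0],[[0,2.5,0],[0,0,0],0]]}}

```text
clock: 4.8
position: [0.5593, -0.0352, 0.1592]
ee_rot: [2.222, 2.219, 0.0]
force: [0.4, -0.5, -0.0]
width: 0.003
gripper_force: 0.0
```

Run:
```python
from h import *
import scipy.spatial.transform as T
o=arm.observe(); p=np.array(o['position']); R=T.Rotation.from_rotvec(o['ee_rot']).as_matrix()
print(o['clock'],p.round(4),o['width'],np.round(o['force'],1))
w=arm.get_image('wrist'); M=np.array(w['mount']); v,u=np.mgrid[:400,:640]; d=w['depth']
P=np.stack([(u-w['cx'])/w['fx']*d,(v-w['cy'])/w['fy']*d,d],-1)@M[:3,:3].T+M[:3,3]; P=P@R.T+p
def rep(n,P,d,x,y,h):
    m=(d>0)&(np.hypot(P[...,0]-x,P[...,1]-y)<.03)&(P[...,2]>h-.007)&(P[...,2]<h+.006); s=P[m]
    print(n,len(s),s.min(0).round(4),s.max(0).round(4),s.mean(0).round(4)) if len(s) else print(n,'none')
rep('wrist L',P,d,.558,-.033,.081)
for n in('side','scene'):
    c=cam(n); q=cloud(c); rep(n+' S',q,c['depth'],.570,-.279,.055); rep(n+' L',q,c['depth'],.558,-.033,.081)
```

```text
4.8 [ 0.5593 -0.0352  0.1592] 0.0029510608786761346 [ 0.4 -0.5 -0. ]
wrist L 336 [ 0.5493 -0.0411  0.0751] [ 0.5647 -0.0257  0.0824] [ 0.557  -0.033   0.0804]
side S 37 [ 0.5629 -0.2894  0.0488] [ 0.577  -0.2702  0.0581] [ 0.5696 -0.2804  0.0544]
side L 19 [ 0.5512 -0.0445  0.076 ] [ 0.5626 -0.0244  0.0849] [ 0.5569 -0.035   0.0802]
scene S 17 [ 0.5653 -0.2828  0.0508] [ 0.5796 -0.2679  0.0559] [ 0.5723 -0.2744  0.0529]
scene L 19 [ 0.5509 -0.0364  0.074 ] [ 0.5662 -0.0225  0.0828] [ 0.5593 -0.0291  0.0789]
```

The small bell hasn't moved and its button is back up. The largest bell's button is at (0.557,-0.033, top 0.081).

Request:
{"api": "jog_arm", "payload": {"rows": [[[-0.2,0.2,-3],[0,0,0],0],[[-0.2,0.2,-5.5],[0,0,0],0],[[-0.2,0.2,-6.8],[0,0,0],0],[[-0.2,0.2,-7.3],[0,0,0],0],[[-0.2,0.2,-7.7],[0,0,0],0],[[-0.2,0.2,-7.9],[0,0,0],0],[[-0.2,0.2,-8.1],[0,0,0],0],[[-0.2,0.2,-8.2],[0,0,0],0]]}}

```text
clock: 5.95
position: [0.5575, -0.0322, 0.0771]
ee_rot: [2.221, 2.221, 0.001]
force: [0.3, -1.7, 2.8]
width: 0.008
gripper_force: 1.4
```

Request:
{"api": "jog_arm", "payload": {"rows": [[[0,0,-0.1],[0,0,0],0],[[0,0,-0.2],[0,0,0],0],[[0,0,-0.2],[0,0,0],0]]}}

```text
clock: 6.32
position: [0.5575, -0.0322, 0.0752]
ee_rot: [2.221, 2.221, 0.001]
force: [-0.2, -1.5, 7.9]
width: 0.003
gripper_force: 3.5
```

At 7.9 N with the tip at 0.075, the large button is fully down. I'll release and withdraw.

Request:
{"api": "jog_arm", "payload": {"rows": [[[0,0,0.5],[0,0,0],0],[[0,0,2],[0,0,0],0],[[0,0,6],[0,0,0],0],[[0,0,11],[0,0,0],0],[[0,0,15],[0,0,0],0],[[0,0,18],[0,0,0],0],[[0,0,18],[0,0,0],0],[[0,0,18],[0,0,0],0]]}}

```text
clock: 7.32
position: [0.5564, -0.0318, 0.2545]
ee_rot: [-2.221, -2.221, 0.001]
force: [0.2, 0.4, -0.7]
width: 0.006
gripper_force: 0.0
```

Run:
```python
from h import *
c=cam('side'); q=cloud(c); d=c['depth']
for n,x,y,h in(('S',.570,-.279,.055),('L',.5575,-.033,.081),('M',.5506,.2208,.067)):
    s=q[(d>0)&(np.hypot(q[...,0]-x,q[...,1]-y)<.03)&(q[...,2]>h-.007)&(q[...,2]<h+.006)]; print(n,len(s),s.mean(0).round(4))
o=arm.observe(); print(o['position'],np.round(o['force'],1))
print(arm.sign_off())
```

```text
S 36 [ 0.5694 -0.2804  0.0545]
L 20 [ 0.5568 -0.0357  0.0804]
M 17 [0.5506 0.2207 0.0662]
[ 0.55619077 -0.03189681  0.25397689] [-0.5  0.3 -0.4]
the job is handed in; nothing more can be done
None
```

I pressed the smallest bell's button fully down, then the largest's, and let each come back up. The arm is withdrawn, all three bells are where they started, and the job was handed in at about 7.4 s.

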